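# Lock the pump flywheel

### The arm

A 6-joint arm with a two-finger parallel gripper is mounted at the origin on a cart in front of the work surface, level with it; the furniture and walls round the work are solid. World frame = base frame: x ahead of the robot, y to its left, z up, the work surface at z = 0. Lengths are in m, angles in rad, forces in N, time in s.
With the tool pointing down it reaches from about 0.3 to 0.825 m from the base axis. Payload 5.4 kg.
Tool frame: the origin (TCP) lies at the very end of the fingers, on their centre line; the grasp point (between the pads) lies 19 mm behind it; z points along the fingers, y is the line along which they close (so a half turn about z gives the same grasp; the last joint's range is limited). The gripper opens to 92 mm and grips with 3 to 60 N. Pads are 20 mm wide; open, the fingers measure 128 mm over their backs; the gripper's body (75 mm by 189 mm) begins 69 mm behind the grasp point.
Start: joints at [-1.467, 0.158, 1.597, -0, 1.386, -0.21], TCP at [0.177, -0.547, 0.215] pointing down, gripper open.
Joint ranges: [-2.91, 2.91], [-0.94, 2.29], [0.18, 2.7], [-1.29, 4.43], [0.17, 2.64], [-3, 3]. Speed limits (rad/s): [2.57, 2.57, 3.14, 3.14, 3.14, 3.14].

### API

Orientations are given as a rotation vector (axis times angle).
In Python, from workcell import bot gives the robot as it stands. Calls block until the motion is done:
- bot.goto(position, orientation): joint-space move of the TCP to a pose.
- bot.line_to(position, rot=None, max_speed=0.15): straight line of the TCP; rot=None keeps the orientation; max_speed is the mean speed in m/s.
- bot.set_joints(angles): joint-space move.
- bot.set_gripper(opening, newtons=None): opening from 0.0 (shut) to 1.0 (fully open); newtons is the grip in N (None keeps the last); returns when the fingers have stopped.
- bot.hold(seconds).
- bot.inverse_kinematics(position, orientation): joint angles nearest the present ones, or None.
- bot.read_camera(name): name is "side" or "top"; returns a dict with "pixels" (400x640x3 uint8, blue, green, red), "fx", "fy", "cx", "cy" (pixels), "R" (3x3) and "t" (3): a world point X has camera coordinates R X + t. Camera axes: x right, y down, z forward; pixel columns grow to the right and rows downward; lengths in m; the calibration is good to about 2 mm. A picture is of the moment at which its call begins. There is no depth.
A pose or a line that the arm cannot do raises bot.MotionError and nothing moves.
- bot.job_done(): hands the job in; it is judged then, once.
Readings, each from a call of its own:
- bot.current_clock(): time.
- bot.current_joints(): joint angles.
- bot.current_joint_vel(): joint speeds.
- bot.current_effort(): joint torques, N m.
- bot.current_ee_pos(): TCP position.
- bot.current_tool_rot(): TCP orientation.
- bot.current_contact_force(): force on the tool from outside, world axes, zero at the start.
- bot.current_ft_torque(): the same for the moment, N m.
- bot.current_opening(): opening from 0.0 (shut) to 1.0 (fully open).
- bot.current_grip_force(): force on a finger pad.
Only numpy, scipy, OpenCV 4.12 (cv2) and the standard library are available. Lean on these libraries where they do the work, as an engineer would, in place of code of your own. Each camera call takes 0.05 s, during which the arm holds its last target. There are 200 camera calls.

### The job

The sampling pump is due for new seals, so its flywheel must be locked first. Take the red-handled locking pin from the bench, put it through the curved slot in the blue guard and feel along the flywheel behind it, with light pressure, for the hidden hole; when the pin drops in, push it fully home until its shoulder meets the guard, and let go of it there. Do not force the pin against the pump, and leave the seal carton, grease pot and spanner where they are.

Things in the scene. Friction and masses are not known exactly. Their poses are not given: they have to be found in the camera images.
- pump: blue pump on a grey base plate, bolted to the bench. Origin on the bench below the centre of the guard's front face; x runs into the pump (away from the robot, square to the guard), y to its left, z up. Base plate 10 mm thick, reaching 15 mm in front of the guard and 90 mm to either side; case and motor behind are up to 150 mm high, and a valve head sticks out 122 mm to the left
- shaft_end (a point): centre of the guard's front face, a small steel cap on the shaft axis, 80 mm above the bench; axes as the pump's. The guard is an upright blue disc of radius 66 mm, 6 mm thick
- slot_mid (a point): middle of the yellow-rimmed curved slot, on its centre line and on the guard's front face, 122 mm above the bench; axes as the pump's. The slot is 13 mm wide and goes through the guard; its centre line is an arc of 42 mm radius about shaft_end, up to 0.60 rad to either side of straight up, with round ends
- wheel_face (a point): point on the flywheel's flat face, 24 mm straight behind slot_mid (18 mm behind the guard). The wheel has one round hole, 11.2 mm wide, 30 mm deep, 42 mm from the shaft, hidden by the guard; it may stand anywhere up to 0.50 rad either side of straight up. Stiff bearings hold the wheel against 10 N along the slot; a pin pressed on with well over 6 N may drag it round
- lock_pin: locking pin lying on the bench, 80 g. Origin on its axis at the shoulder (the face of the square collar towards the tip); x runs along the pin towards the tip. Towards +x: a round steel shank 10 mm in diameter and 50 mm long, its last 5 mm tapering to a 5 mm nose. Towards -x: a square collar and red grip, together 26 x 26 mm in section and 43 mm long. It lies level, its axis 13 mm above the bench
- pin_tip (a point): end of the pin's nose, 50 mm ahead of the shoulder; axes as the pin's
- seals: carton of seals, white and green, 111x86x53 mm, origin under its centre
- grease: white pot with a red lid, 61 mm wide, 58 mm high, origin under its centre
- spanner: small combination spanner, 159 mm long, 28 mm wide, 8 mm thick, lying flat, origin under its centre
Not all that is in view belongs to the job. What is shaped like the lock_pin but yellow is not meant.

How it is judged:
By the outcome, as a careful person would: the job done as asked, in the order asked, and still so for the second after the job is handed in, with the robot touching nothing.
It also fails if it takes over 58 s, if anything falls off the work surface, if the arm or the gripper's body presses on something with over 40 N, if the wrist force passes 120 N, or if a joint passes its speed limit or range.

## Working session

There is one attempt and no reset: what is moved stays moved. The work goes in short steps, each a Python script; the robot and the scene stay as the last script left them, time stands still between calls to the robot, and variables do not carry over. Pictures are saved under pics/ and viewed, at most 10 in all, crops included, and the job is handed in when it is done.

```bash
mkdir -p pics; ls; python3 - <<'E'
from workcell import bot
import cv2,numpy as np
for n in("side","top"):
    c=bot.read_camera(n);cv2.imwrite(f"pics/{n}0.png",c["pixels"])
    R=np.array(c["R"]);print(n,c["fx"],c["fy"],c["cx"],c["cy"],R.round(3).tolist(),(-R.T@np.array(c["t"])).round(3))
print(bot.current_clock(),bot.current_tool_rot())
E
```

```text
pics
side 466.85953823086504 466.85953823086504 311.75353202469375 197.93581879892068 [[-0.871, -0.49, 0.007], [-0.289, 0.501, -0.816], [0.397, -0.713, -0.578]] [0.139 0.552 0.59 ]
top 465.49098212746645 465.49098212746645 315.58270082428504 195.0102830692462 [[0.009, -0.999, 0.03], [-0.988, -0.013, -0.156], [0.156, -0.029, -0.987]] [ 0.377 -0.056  1.016]
0.1 [-3.10135928e+00 -4.90553209e-01 -1.29580756e-04]
```

View pics/side0.png

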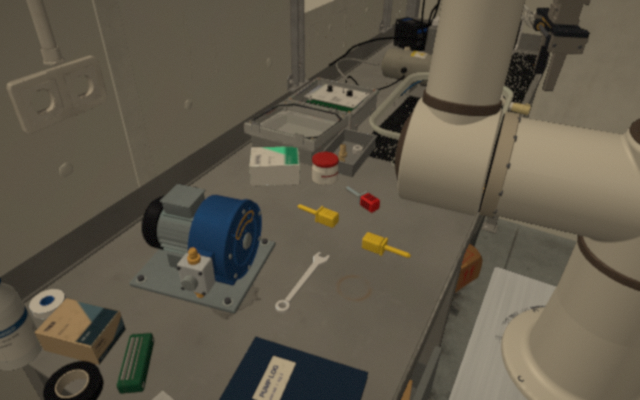

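View pics/top0.png

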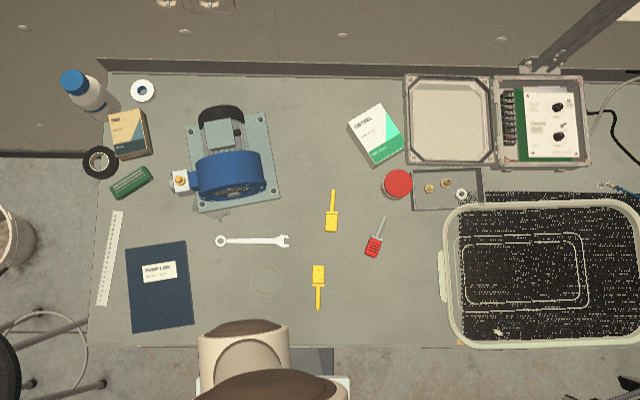

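The side view shows the pump at about (215,235), guard to its right, red pin at (370,202) with the tip to the left-up. In the top view the red pin's grip is at (374,245) with its tip at (384,217), and the pump's guard front is at about (230,195).

```bash
cat > h.py <<'E'
from workcell import bot
import cv2,numpy as np
def ray(c,p):
    R=np.array(c["R"]);t=np.array(c["t"])
    return -R.T@t, R.T@np.array([(p[0]-c["cx"])/c["fx"],(p[1]-c["cy"])/c["fy"],1.])
def onz(c,p,z):
    o,d=ray(c,p);return o+d*(z-o[2])/d[2]
def proj(c,X):
    q=np.array(c["R"])@np.array(X)+np.array(c["t"]);return np.array([c["cx"]+c["fx"]*q[0]/q[2],c["cy"]+c["fy"]*q[1]/q[2]])
def tri(c1,p1,c2,p2):
    (a,u),(b,v)=ray(c1,p1),ray(c2,p2)
    s=np.linalg.lstsq(np.c_[u,-v],b-a,rcond=None)[0];A=a+u*s[0];B=b+v*s[1]
    return (A+B)/2,np.linalg.norm(A-B)
E
python3 - <<'E'
from h import *
T=cv2.imread("pics/top0.png");S=cv2.imread("pics/side0.png")
a=cv2.resize(S[185:315,125:285],None,fx=5,fy=4.6,interpolation=cv2.INTER_CUBIC)
cv2.imwrite("pics/s1.png",cv2.resize(S[185:305,125:285],None,fx=5,fy=5,interpolation=cv2.INTER_CUBIC))
cv2.imwrite("pics/t1.png",cv2.resize(T[100:220,160:300],None,fx=5,fy=5,interpolation=cv2.INTER_CUBIC))
c=bot.read_camera("top");s=bot.read_camera("side")
for n,k,I in(("top",c,T),("side",s,S)):
    hsv=cv2.cvtColor(I,cv2.COLOR_BGR2HSV)
    m=(((hsv[...,0]<8)|(hsv[...,0]>172))&(hsv[...,1]>150)&(hsv[...,2]>60)).astype(np.uint8)
    for q in cv2.findContours(m,0,2)[0]:
        if cv2.contourArea(q)>40: 
            r=cv2.minAreaRect(q);print(n,cv2.contourArea(q),r,onz(k,r[0],.02).round(4),onz(k,r[0],.013).round(4))
E
```

```text
top 187.0 ((372.6896667480469, 247.27587890625), (12.255891799926758, 17.455360412597656), 21.801410675048828) [ 0.423  -0.2084  0.02  ] [ 0.4233 -0.2094  0.013 ]
top 561.5 ((398.0, 183.0), (26.0, 28.0), 90.0) [ 0.5636 -0.2655  0.02  ] [ 0.5649 -0.267   0.013 ]
side 239.0 ((369.4438171386719, 202.0898895263672), (20.775959014892578, 14.945971488952637), 32.0053825378418) [ 0.4183 -0.1972  0.02  ] [ 0.4217 -0.2064  0.013 ]
side 301.0 ((324.80999755859375, 159.16998291015625), (15.839193344116211, 25.880111694335938), 81.8698959350586) [ 0.5816 -0.3054  0.02  ] [ 0.587 -0.316  0.013]
```

View pics/s1.png

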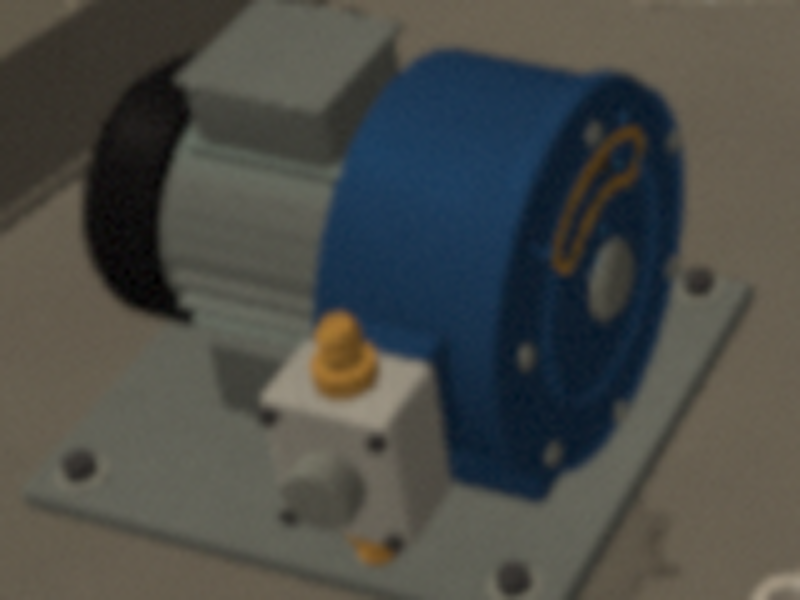

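View pics/t1.png

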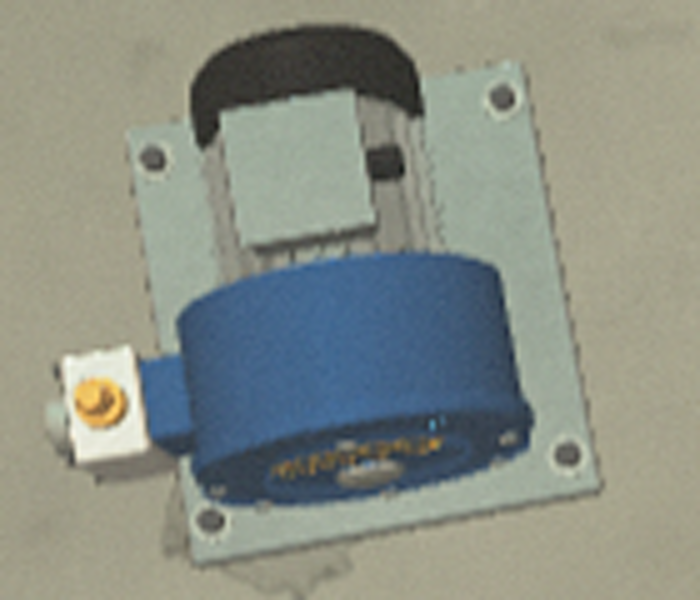

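Side crop: cap at full-image (247.2,241), slot from (238,239) to (251,212). Top crop: base-plate front corners at (199,212.6) and (280.4,198), back corners (264,112.4) and (185.6,126), cap at (234,194.4).

```bash
python3 - <<'E'
from h import *
T=cv2.imread("pics/top0.png");S=cv2.imread("pics/side0.png")
c=bot.read_camera("top");s=bot.read_camera("side")
P=[onz(c,p,.01)[:2] for p in((199,212.6),(280.4,198),(264,112.4),(185.6,126))]
for a,b in((0,1),(1,2),(3,2),(0,3)):
    d=P[b]-P[a];print(P[a].round(4),np.hypot(*d).round(4),np.degrees(np.arctan2(d[1],d[0])).round(2))
cap,e=tri(c,(234,194.4),s,(247.2,241));print("cap",cap.round(4),e)
d=P[1]-P[0];u=np.array([-d[1],d[0]]);u/=np.hypot(*u);v=np.array([-u[1],u[0]]) # x into, y left
if u[0]<0:u=-u;v=-v
yaw=np.arctan2(u[1],u[0]);f=(P[0]+P[1])/2+.015*u
print("u",u,"yaw",yaw,"guard centre by plate",f,"cap rel",u@(cap[:2]-f),v@(cap[:2]-f))
# slot check: intersect side yellow pixels with the guard plane
hsv=cv2.cvtColor(S,cv2.COLOR_BGR2HSV)
m=((abs(hsv[...,0].astype(int)-16)<9)&(hsv[...,1]>110)).astype(np.uint8);m[:,:233]=0;m[:,256:]=0;m[:205]=0;m[243:]=0
ys,xs=np.nonzero(m);n=np.r_[u,0];Q=[]
for p in zip(xs,ys):
    o,r=ray(s,p);X=o+r*((np.r_[f,0]-o)@n)/(r@n);Q.append([v@(X[:2]-f),X[2]])
Q=np.array(Q);print(len(Q),"slot plane y,z ranges",Q.min(0),Q.max(0),Q.mean(0))
A=np.c_[2*Q,np.ones(len(Q))];w=np.linalg.lstsq(A,(Q**2).sum(1),rcond=None)[0];print("fit c",w[:2],np.sqrt(w[2]+w[:2]@w[:2]))
# pin: steel shank + red
k=cv2.resize(T[205:265,355:400],None,fx=8,fy=8,interpolation=cv2.INTER_CUBIC)
k2=cv2.resize(S[175:220,335:390],None,fx=8,fy=8,interpolation=cv2.INTER_CUBIC)
W=np.zeros((480,800,3),np.uint8);W[:k.shape[0],:k.shape[1]]=k;W[:k2.shape[0],360:360+k2.shape[1]]=k2[:, :440];cv2.imwrite("pics/pin.png",W)
E
```

```text
[0.4942 0.1661] 0.1782 -78.93
[ 0.5285 -0.0088] 0.1981 11.86
[0.6875 0.2049] 0.1764 -78.62
[0.4942 0.1661] 0.1971 11.34
cap [0.5244 0.0824 0.0763] 0.0005229597803331423
u [0.98138293 0.19206128] yaw 0.19326210314250342 guard centre by plate [0.52607052 0.0815613 ] cap rel -0.0014741803742934333 0.0011316587041561032
78 slot plane y,z ranges [-0.02900653  0.10288445] [0.03389465 0.1295803 ] [0.00235541 0.11701339]
fit c [0.00202315 0.11061924] 0.0206569924959796
```

View pics/pin.png

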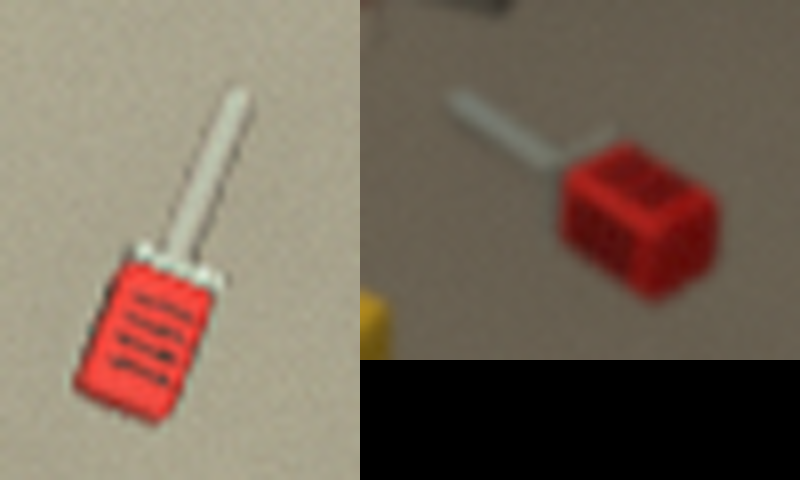

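The pin crop shows, in full-image top coordinates: tip (384.75,216.5), shank base (377.6,236.2), red top-face centre (373.4,247.5). The axis is clean and the space around it is free.

```bash
cat >> h.py <<'E'
from scipy.spatial.transform import Rotation as Ro
def down(psi): # tool z down, tool x along heading psi
    X=np.array([np.cos(psi),np.sin(psi),0]);Z=np.array([0,0,-1.]);return Ro.from_matrix(np.c_[X,np.cross(Z,X),Z]).as_rotvec()
yaw=.198
u=np.array([np.cos(yaw),np.sin(yaw),0]);v=np.array([-np.sin(yaw),np.cos(yaw),0])
G=np.array([.5261,.0816,0])+.0015*v  # guard centre on the bench
E
python3 - <<'E'
from h import *
c=bot.read_camera("top")
t=onz(c,(384.75,216.5),.013);b=onz(c,(377.6,236.2),.013);g=onz(c,(373.4,247.5),.026)
for a in(t,b,g):print(a.round(4))
print("len t-b",np.linalg.norm(t-b),"t-g",np.linalg.norm((t-g)[:2]))
for a in((t-b),(t-g),(b-g)):print(np.arctan2(a[1],a[0]))
d=t-g;psi=np.arctan2(d[1],d[0])
for z in(.1,.003):
  for q in(psi,psi+np.pi): print(bot.inverse_kinematics([g[0],g[1],z],down(q)))
for q in(yaw,yaw+np.pi): print(bot.inverse_kinematics(G-.1*u+[0,0,.11],down(q)))
E
```

```text
[ 0.4903 -0.2365  0.013 ]
[ 0.4473 -0.2204  0.013 ]
[ 0.4223 -0.209   0.026 ]
len t-b 0.04594335714729764 t-g 0.07336759138634577
-0.359475163370459
-0.3849113518877002
-0.4274707820251004
[-7.16826185e-01  1.24032331e-02  1.99243867e+00 -8.88178420e-16
  1.13675075e+00  1.23888149e+00]
[-0.71682618  0.01240323  1.99243867  0.          1.13675075 -1.90271116]
[-7.16826185e-01  1.85679287e-01  2.03477145e+00 -8.88178420e-16
  9.21141919e-01  1.23888149e+00]
[-0.71682618  0.18567929  2.03477145  0.          0.92114192 -1.90271116]
[-1.33808054e-01 -1.09897329e-01  2.08767385e+00 -8.88178420e-16
  1.16381613e+00  1.23898827e+00]
[-1.33808054e-01 -1.09897329e-01  2.08767385e+00 -4.44089210e-16
  1.16381613e+00 -1.90260438e+00]
```

```bash
python3 - <<'E'
from h import *
g=np.array([.4223,-.2090]);r=down(-.385)
bot.set_gripper(.65)
bot.goto([*g,.10],r)
bot.line_to([*g,.004],max_speed=.12)
print(bot.current_contact_force())
bot.set_gripper(0,40);print(bot.current_opening(),bot.current_grip_force())
p=bot.current_ee_pos();print(p)
bot.line_to([p[0],p[1],.13],max_speed=.12)
print(bot.current_opening(),bot.current_contact_force())
st=G-.14*u;bot.goto([st[0],st[1],.13],down(yaw))
print(bot.current_contact_force(),bot.current_clock(),bot.current_ee_pos())
for n in("side","top"):cv2.imwrite(f"pics/{n}2.png",bot.read_camera(n)["pixels"])
S=cv2.imread("pics/side2.png");T=cv2.imread("pics/top2.png");c=bot.read_camera("top");s=bot.read_camera("side")
tip=st-0+u*.074+[0,0,.14];a=proj(c,tip);b=proj(s,tip);print(a,b)
W=np.zeros((480,800,3),np.uint8)
for i,(I,q) in enumerate(((T,a),(S,b))):
    x,y=int(q[0])-40,int(q[1])-48;print(x,y);W[:,400*i:400*i+400]=cv2.resize(I[y:y+96,x:x+80],(400,480),interpolation=cv2.INTER_CUBIC)
cv2.imwrite("pics/held.png",W)
E
```

```text
[-0.58970401 -0.43706053  0.16689152]
0.2778350735992295 39.998257756233215
[ 0.42237582 -0.20906737  0.00415747]
0.27872863321903063 [ 0.09608839 -0.55574939 -0.70666916]
[-0.11686882 -0.61639768 -0.86994712] 6.375 [0.38897723 0.05486359 0.13006826]
[234.5931322  222.54746219] [281.6749881 218.6583167]
194 174
241 170
```

View pics/held.png

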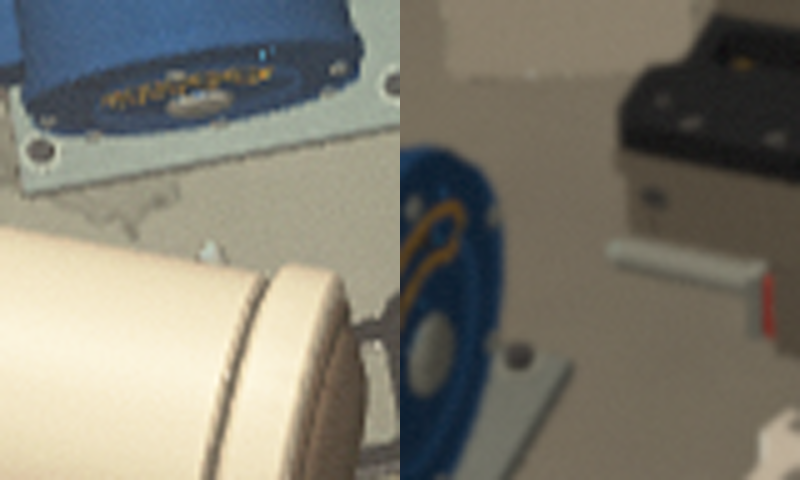

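Tip seen at top (236,222.6) and side (283.4,219.6), within 2 px of the prediction; the pin sits straight and level. Next: a guarded entry at slot middle.

```bash
cat >> h.py <<'E'
L=.0737;H=.0088
def tcp(th,depth,dr=0.,dy=0.): # tip at arc angle th (toward +v), depth past guard front
    r=.042+dr
    return G+v*(r*np.sin(th)+dy)+u*(depth-L)+np.array([0,0,.080+r*np.cos(th)-H])
def F(F0,n=3):
    f=np.mean([bot.current_contact_force() for _ in range(n)],0)-F0
    return np.array([f@u,f@v,f[2]])
E
python3 - <<'E'
from h import *
c=bot.read_camera("top");s=bot.read_camera("side")
X,e=tri(c,(236,222.6),s,(283.4,219.6));p=np.array(bot.current_ee_pos());d=X-p;print("tip rel TCP",d@u,d@v,d[2],e)
bot.line_to(tcp(0,-.006),max_speed=.1);bot.hold(.2)
F0=np.mean([bot.current_contact_force() for _ in range(3)],0);np.save("F0.npy",F0)
t=bot.current_clock()
x=-.006
while x<.035:
    x+=.002 if x<.017 else .0005
    bot.line_to(tcp(0,x),max_speed=.03)
    f=F(F0)
    if x>.015 or abs(f).max()>1: print(round(x,4),f.round(2),(np.array(bot.current_ee_pos())-tcp(0,x)).round(4))
    if f[0]<-2.5 or abs(f).max()>6: break
print(bot.current_clock()-t,bot.current_clock())
E
```

```text
tip rel TCP 0.07287663074774156 -0.0017314480231039183 0.0067472324278063656 0.0016571768522335266
-0.004 [-0.91  1.68  0.36] [ 0.0001 -0.      0.0001]
-0.002 [ 0.58  1.55 -0.93] [0.0001 0.     0.    ]
0.0 [-0.3   1.65 -0.01] [0.0001 0.     0.    ]
0.006 [ 0.16  1.65 -0.85] [0.0001 0.     0.    ]
0.008 [-0.78  1.1  -0.52] [0.0001 0.     0.    ]
0.01 [ 0.06  1.69 -0.61] [0.0001 0.     0.    ]
0.014 [-0.31  1.09 -1.52] [0.0001 0.     0.    ]
0.016 [ 0.11  0.65 -0.29] [ 0.0001 -0.      0.    ]
0.018 [-0.34  1.06  0.3 ] [ 0.0001  0.     -0.    ]
0.0185 [ 0.29  1.02 -0.93] [ 0. -0. -0.]
0.019 [-0.9   2.4  -0.15] [ 0. -0. -0.]
0.0195 [ 0.31  1.08 -0.23] [0. 0. 0.]
0.02 [-0.14  1.59  0.18] [ 0.  0. -0.]
0.0205 [-0.35  1.52 -0.44] [0. 0. 0.]
0.021 [ 0.77  1.83 -0.28] [0. 0. 0.]
0.0215 [ 0.63  1.58 -1.07] [0. 0. 0.]
0.022 [ 0.07  1.41 -1.52] [ 0.  0. -0.]
0.0225 [-0.78  1.22 -0.28] [0. 0. 0.]
0.023 [ 0.41  0.89 -0.49] [ 0. -0. -0.]
0.0235 [-0.8   1.63 -0.58] [ 0. -0. -0.]
0.024 [-2.28  1.2   1.05] [-0.0004 -0.0001 -0.0001]
0.0245 [-5.58  0.51  1.72] [-0.0007 -0.0001 -0.0002]
6.25 13.9
```

```bash
sed -i 's/+.0015\*v/+.0030*v/' h.py; cat > search.py <<'E'
from h import *
import sys
F0=np.load("F0.npy")
def sweep(ths,x):
    base=x
    for th in ths:
        bot.line_to(tcp(th,x),max_speed=.02)
        f=F(F0,4);k=0
        while f[0]>-1.2 and k<3 and abs(f).max()<8:   # lost contact: feel forward
            k+=1;x+=.0004;bot.line_to(tcp(th,x),max_speed=.02);f=F(F0,4)
        print(round(th,3),round(x*1e3,2),f.round(1),k)
        if k==3 and f[0]>-1.2: return "drop",th,x
        if abs(f[1:]).max()>8: return "side",th,x
        if f[0]<-3.5: x-=.0003
    return "none",th,x
E
python3 - <<'E'
from search import *
bot.line_to(tcp(0,.0230),max_speed=.02)
r=sweep(np.arange(0,.53,.035),.0239);print(r,bot.current_clock())
if r[0]=="none":
    bot.line_to(tcp(r[1],.0215),max_speed=.03)
E
```

```text
0.0 23.9 [-3.   1.  -0.1] 0
0.035 23.9 [-3.3 -0.5 -0.4] 0
0.07 23.9 [-2.8  0.1 -0.1] 0
0.105 23.9 [-3.3 -0.2 -0.4] 0
0.14 23.9 [-5.4 -0.8 -0.4] 0
0.175 23.6 [-3.1 -0.9 -0.1] 0
0.21 23.6 [-4.1  0.4 -0.4] 0
0.245 23.3 [-1.5  0.5 -0.8] 0
0.28 23.3 [-1.5  1.  -0.7] 0
0.315 23.7 [-2.5  1.3 -0.2] 1
0.35 23.7 [-1.8  0.6 -0.6] 0
0.385 23.7 [-1.9  0.8 -0.5] 0
0.42 23.7 [-1.8 -0.1 -0.6] 0
0.455 23.7 [-1.6  0.2 -0.3] 0
0.49 23.7 [-2.1  1.4 -0. ] 0
0.525 23.7 [-3.4  0.6 -0.6] 0
('none', np.float64(0.525), 0.0237) 18.4083
```

```bash
python3 - <<'E'
from search import *
for th in(.35,.17,-.02): bot.line_to(tcp(th,.0215),max_speed=.06)
r=sweep(np.arange(-.035,-.53,-.035),.0239);print(r,bot.current_clock(),bot.current_ee_pos(),tcp(r[1],r[2]))
E
```

```text
-0.035 23.9 [-2.   1.   0.5] 0
-0.07 23.9 [-2.6  1.9 -0.3] 0
-0.105 23.9 [-2.6  1.9 -0.5] 0
-0.14 23.9 [-2.7  2.7 -1.3] 0
-0.175 23.9 [-3.7  1.8  0.7] 0
-0.21 23.6 [-2.1  1.5 -0.2] 0
-0.245 24.4 [-1.3 -0.1 -0.2] 2
-0.28 25.6 [ 0.1  0.4 -1. ] 3
('drop', np.float64(-0.28), 0.025600000000000005) 22.7667 [0.4806438  0.06371184 0.11157181] [0.48063284 0.06369953 0.11156433]
```

```bash
cat > ins.py <<'E'
from search import *
def insert(th,x,y,z,end):
    """y,z: tip offsets along v / up, from the arc point th; follows side forces, advances when axial force is small"""
    p=lambda:tcp(th,x)+v*y+np.array([0,0,z])
    stuck=0
    while x<end:
        f=F(F0-Fb,4)
        if abs(f).max()>14: print("high",f.round(1));break
        y+=np.clip(.00008*f[1]*(abs(f[1])>1.5),-4e-4,4e-4);z+=np.clip(.00008*f[2]*(abs(f[2])>1.5),-4e-4,4e-4)
        if f[0]>-4: x+=.0006 if x<.031 else .002; stuck=0
        else:
            stuck+=1
            if stuck>3: x-=.0004
            if stuck>10: print("stuck");break
        x=min(x,end)
        bot.line_to(p(),max_speed=.03)
        print(round(x*1e3,1),round(y*1e3,2),round(z*1e3,2),f.round(1))
    return x,y,z
Fb=np.zeros(3)
E
python3 - <<'E'
from ins import *
r=insert(-.28,.0256,0,0,.047);print(r,bot.current_clock());np.save("r.npy",r)
E
```

```text
26.2 0.0 0.0 [ 0.1  0.4 -1. ]
26.8 0.0 0.0 [-0.3  0.6 -0.5]
27.4 0.0 0.0 [-1.8  0.6 -1.5]
28.0 0.0 0.0 [-2.9 -0.8 -0.8]
28.0 0.0 0.0 [-4.7 -1.2 -0.7]
28.0 0.0 0.0 [-4.5 -1.  -0.5]
28.0 0.0 0.0 [-5.  -1.4 -0.5]
27.6 -0.15 0.0 [-4.7 -1.9 -0.5]
28.2 -0.15 -0.17 [-3.5 -1.4 -2.2]
28.2 -0.34 -0.17 [-4.2 -2.4 -0.3]
28.2 -0.34 -0.17 [-5.4 -0.7 -1.2]
28.2 -0.34 -0.17 [-4.6 -1.1 -0.6]
27.8 -0.34 -0.17 [-4.5 -0.7 -0.4]
28.4 -0.34 -0.37 [-3.3 -1.2 -2.4]
28.4 -0.52 -0.51 [-4.3 -2.3 -1.7]
28.4 -0.69 -0.51 [-5.2 -2.  -0.9]
28.4 -0.69 -0.51 [-4.1  0.1 -1. ]
28.0 -0.85 -0.51 [-4.2 -2.  -0.9]
28.6 -0.85 -0.51 [-2.3 -1.3 -1.5]
29.2 -0.85 -0.51 [-3.8  0.1 -0.5]
29.2 -0.85 -0.51 [-5.  -1.  -0.5]
29.8 -1.01 -0.51 [-3.9 -2.  -0.8]
30.4 -1.25 -0.71 [ 0.3 -3.1 -2.5]
31.0 -1.45 -0.71 [-0.8 -2.4 -0.9]
31.6 -1.68 -0.71 [-1.  -3.  -1.3]
33.6 -1.68 -0.71 [-1.3 -0.7 -0.3]
35.6 -1.68 -0.71 [-0.6 -0.7 -0.7]
37.6 -1.84 -0.71 [-1.1 -2.  -1.5]
39.6 -1.84 -0.71 [-0.6 -0.2 -0.6]
41.6 -1.84 -0.87 [-0.6 -1.  -2. ]
43.6 -1.84 -0.87 [-0.2 -0.4 -0.7]
45.6 -1.84 -0.87 [ 0.3 -0.8 -1.3]
47.0 -1.84 -0.87 [-1.1 -0.1 -1. ]
(0.047, np.float64(-0.0018408891022694026), np.float64(-0.0008708381168091772)) 31.0167
```

```bash
python3 - <<'E'
from ins import *
x,y,z=np.load("r.npy")
while x<.0525:
    x+=.0005;bot.line_to(tcp(-.28,x)+v*y+np.array([0,0,z]),max_speed=.02)
    f=F(F0,5);e=(np.array(bot.current_ee_pos())-tcp(-.28,x)-v*y-[0,0,z])@u
    print(round(x*1e3,2),f.round(1),round(e*1e3,2))
    if f[0]<-7 or abs(f).max()>10:break
print(bot.current_clock())
E
```

```text
47.5 [-1.   0.3 -0. ] -0.04
48.0 [-1.7 -0.4 -1. ] -0.0
48.5 [-0.4 -0.9  0.3] 0.04
49.0 [-0.4 -0.7  0.2] 0.04
49.5 [-1.4 -1.3  0.6] 0.03
50.0 [-4.1 -1.1  2.2] -0.46
50.5 [-6.3 -0.5  3.9] -0.94
51.0 [-8.5 -1.3  5.9] -1.42
33.0167
```

The shoulder met the guard at 49.5 mm, where it should. I ease the pressure, let go, and lift clear.

```bash
python3 - <<'E'
from ins import *
x,y,z=np.load("r.npy");p=tcp(-.28,.0499)+v*y+np.array([0,0,z])
bot.line_to(p,max_speed=.02);print(F(F0,5).round(1))
bot.set_gripper(.34);bot.set_gripper(.5);print(F(F0,5).round(1),bot.current_opening())
bot.line_to(p+[0,0,.09],max_speed=.12);print(F(F0,5).round(1))
bot.goto([.30,-.25,.25],down(yaw))
for n in("side","top"):cv2.imwrite(f"pics/{n}3.png",bot.read_camera(n)["pixels"])
k=lambda I:cv2.resize(I,(400,480),interpolation=cv2.INTER_CUBIC)
S=cv2.imread("pics/side3.png");T=cv2.imread("pics/top3.png")
cv2.imwrite("pics/end.png",np.hstack([k(T[130:226,200:280]),k(S[195:291,210:290])]))
print(bot.current_clock())
E
```

```text
[-5.7 -0.8  2.5]
[0.3 1.4 0.1] 0.5005230331334539
[-1.   1.  -0.9]
36.4
```

View pics/end.png

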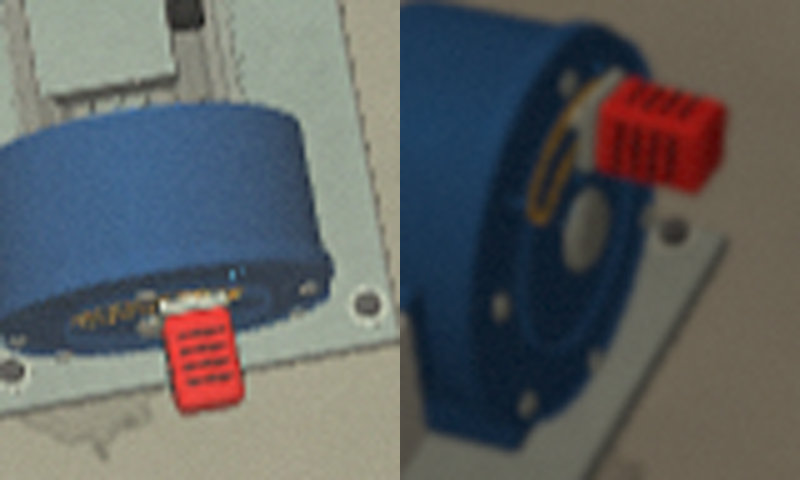

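View pics/top3.png

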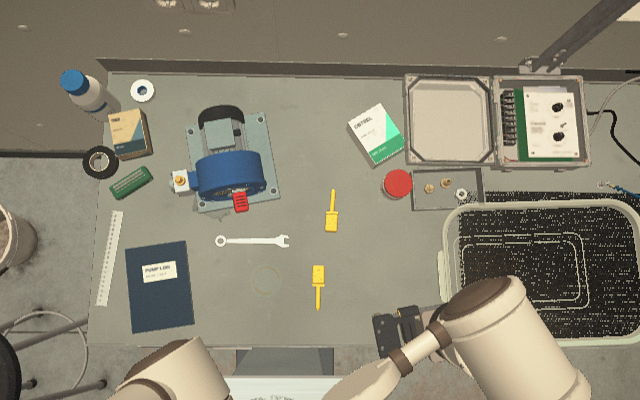

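The end views show the pin's collar flat on the guard over the slot (side view about (250,219), top view about (240,201)). The carton, pot and spanner are at the same pixels as before, and the arm is clear.

```bash
python3 -c "
from workcell import bot
print(bot.job_done(),bot.current_clock())"
```

```text
the job is handed in; nothing more can be done
the job is handed in; nothing more can be done
```

The red locking pin is in the flywheel's hidden hole, pushed home until its shoulder met the guard and released. The job was handed in at about 36 s of the 58 s allowed, and no verdict came back.

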